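# Slide a tin round the bend of the corner tray

## Robot

A 6-joint arm with a two-finger parallel gripper is mounted at the origin on a cart in front of the work surface, level with it; the furniture and walls round the work are solid. World frame = base frame: x ahead of the robot, y to its left, z up, the work surface at z = 0. Lengths are in m, angles in rad, forces in N, time in s.
With the tool pointing down it reaches from about 0.25 to 0.775 m from the base axis. Payload 4 kg.
Tool frame: the origin (TCP) lies between the finger pads; the fingertips stand 14 mm ahead of it and the grasp point (between the pads) lies 5 mm behind it (tip_reach is the distance from the TCP to the fingertips, in m); z points along the fingers, y is the line along which they close (so a half turn about z gives the same grasp; the last joint's range is limited). The gripper opens to 94 mm and grips with 3 to 60 N. Pads are 16 mm wide; open, the fingers measure 119 mm over their backs; the gripper's body (75 mm by 177 mm) begins 78 mm behind the grasp point.
Start: joints at [-1.331, 0.087, 1.371, -0, 1.684, -0.103], TCP at [0.185, -0.518, 0.22] pointing down, gripper open.
Joint ranges: [-3.1, 3.1], [-0.76, 2.03], [0.27, 2.55], [-1.08, 4.22], [0.17, 2.65], [-2.57, 2.57]. Speed limits (rad/s): [2.79, 2.79, 3.14, 3.14, 3.14, 3.14].

## Interface

Orientations are given as [roll, pitch, yaw] about the fixed x, y, z axes, in that order (R = Rz(yaw) Ry(pitch) Rx(roll)).
In Python, from bench import * gives the robot as it stands. The module is installed in compiled form; this text tells all that it offers.
- The arm moves only by the tool servo_tool, never from a script. Its argument "targets" is a list of rows, each a list of 4 numbers: the shift along the tool's x, y, z in cm, then the turn about the tool's z in degrees. A call has 1 to 8 rows; each row is the pose to reach, as a shift and turn from the pose commanded when the call began, along the tool's axes at that moment; what a row does not reach only later rows make up. A row lasts 1/8 s, in which the tool goes at most 62.5 mm and 10.7 degrees, less where a joint would pass 70% of its speed; a pose out of reach is approached as far as the arm can. A call with a gripper value outside its range is refused whole. "claw" is the closure in counts, from 0 (fully open) to 255 (shut), set as the call begins (left out, the last holds). The fingers move at their own pace and stop on an object; the grip force is fixed at half the most. Time passes only in rows, so rows that repeat a pose let the fingers close. It gives the time, the measured TCP pose, the force, the opening and the grip force at its end, in the units of the state.
- get_obs(): the state, without advancing time (a new reading comes with each control period).
- snapshot(name): name is "side" or "top"; returns the picture (420x560x3 uint8, blue, green, red); there is no depth.
- camera_model(name): a dict with "camera_matrix" (3x3 intrinsics, pixels), "camera_from_world" (4x4, takes a point from world to camera coordinates). Camera axes: x right, y up, looking along -z (the intrinsics and any distortion apply to the point x, -y, -z); pixel columns grow to the right and rows downward; lengths in m; the calibration is good to about 2 mm. A picture is of the moment at which its call begins. camera_model takes no time and is no camera call.
- close_job(): hands the job in; it is judged then, once.
The state is a dict: "time": time; "joint_positions": joint angles; "qvel": joint speeds; "joint_torque": joint torques, N m; "tool_pos": TCP position; "ee_rot": TCP orientation; "wrist_force": force on the tool from outside, world axes, zero at the start; "wrist_torque": the same for the moment, N m; "width": finger opening in m; "finger_force": force on a finger pad.
Only numpy, scipy, OpenCV 4.12 (cv2) and the standard library are available. Lean on these libraries where they do the work, as an engineer would, in place of code of your own. Each camera call takes 0.05 s, during which the arm holds its last target. There are 200 camera calls.

## Task

The tin standing in the open end of the bent tray has to go to the back, so that the next tin can be put in behind it. Push it along between the guide rails, round the bend and fully home against the rounded closed end; keep it standing on the tray floor all the way, do not lift it, and do not disturb the spare tin outside the tray.

Things in the scene. Friction and masses are not known exactly. Their poses are not given: they have to be found in the camera images.
- tin_mid (a point): The tin to push: upright closed food tin with a printed label, a cylinder 75 mm across, 58 mm tall, about 0.25 kg, loose. It stands between the rails in the straight leg at the tray's open end. The point is its centre, 29 mm above its underside; z is its upright axis. Stable when pushed level at about half height.
- tray: Fixed corner tray, turned about z only. Origin: centre of the bend's curvature, at worktop height (bare there). Mid-line of the channel in its frame, mm: from the open end (-115,-125) along +y to (-115,0); quarter circle of radius 115 about the origin to (0,115); along +x to the closed end. Dark steel floor, 104 wide, 6 thick; behind the open end is bare worktop.
- tray_home (a point): Where the tin's centre is when it stands fully home: (59,115,35) mm in the tray's frame (same axes). A smooth, slippery steel wire rail, 6 mm thick, runs along both sides of the channel and round the closed end in a half circle. Clear width between rails 84 mm; rail tops 24 mm above the worktop, so the tin's upper 40 mm stand above them.
- spare_tin_mid (a point): A second tin of the same kind and size, loose on the worktop outside the tray: leave it alone. The point is its centre, 29 mm above its underside. A mug (59 mm tall) and a spice jar (106 mm tall) also stand loose near the tray, all of them 0.12 m or more from the channel's mid-line.
There are look-alikes about, which are no part of the job. What is shaped like the part that bears tin_mid but orange or turquoise is not meant.

How it is judged:
By the outcome, as a careful person would: the job done as asked, in the order asked, and still so for the second after the job is handed in, with the robot touching nothing.
It also fails if it takes over 40 s, if anything falls off the work surface, if the arm or the gripper's body presses on something with over 40 N, if the wrist force passes 120 N, or if a joint passes its speed limit or range.

## Working session

There is one attempt and no reset: what is moved stays moved. The work goes in short steps, Python scripts to look and compute and a tool call to move; the robot and the scene stay as the last step left them, time stands still between calls to the robot, and variables do not carry over. Pictures are saved under pics/ and viewed, at most 10 in all, crops included, and the job is handed in when it is done.

Besides the shell and the picture viewer there is one more tool, called after "Request:" in YAML: its name, and indented under it one key for each argument. servo_tool: Moves the arm, as the interface text tells. Its arguments: {"type":"object","properties":{"targets":{"type":"array"},"claw":{"type":"number"}},"required":["targets"]}

```bash
mkdir -p pics
python3 - <<'E'
from bench import *
import cv2,numpy as np
for n in("top","side"):
    cv2.imwrite(f"pics/{n}0.png",snapshot(n)); m=camera_model(n); print(n,{k:(np.round(v,4).tolist() if hasattr(v,'__len__') else v) for k,v in m.items()})
o=get_obs();print(o)
E
```

```text
top {'camera_matrix': [[382.2412, 0.0, 278.4889], [0.0, 382.2412, 202.5844], [0.0, 0.0, 1.0]], 'camera_from_world': [[0.0204, -0.9998, 0.0043, -0.0025], [0.986, 0.0208, 0.1652, -0.4963], [-0.1653, 0.0008, 0.9862, -0.9726], [0.0, 0.0, 0.0, 1.0]]}
side {'camera_matrix': [[381.1987, 0.0, 285.0938], [0.0, 381.1987, 205.8858], [0.0, 0.0, 1.0]], 'camera_from_world': [[-0.9979, 0.0632, -0.0126, 0.5093], [-0.0492, -0.6212, 0.7821, -0.0253], [0.0416, 0.7811, 0.623, -0.9396], [0.0, 0.0, 0.0, 1.0]]}
{'time': 0.1, 'joint_positions': array([-1.33108658e+00,  8.78711060e-02,  1.37203316e+00, -2.01644591e-05,
        1.68361090e+00, -1.03119593e-01]), 'qvel': array([ 0.00317211, -0.0021059 , -0.00383904, -0.00031512,  0.00018264,
       -0.00078848]), 'joint_torque': array([ 1.29466473e-03, -3.41250944e+01, -3.03301942e+01,  7.19587575e-02,
        3.04388884e-02, -9.95665596e-05]), 'tool_pos': array([ 0.18475641, -0.51756401,  0.21846215]), 'ee_rot': array([-3.13967829e+00, -1.77963564e-04,  3.42826919e-01]), 'wrist_force': array([-0.28823978,  0.261129  , -0.32539087]), 'wrist_torque': array([0.00042718, 0.04113743, 0.01093381]), 'finger_force': 0.0, 'width': 0.09430993276881747}
```

View pics/top0.png

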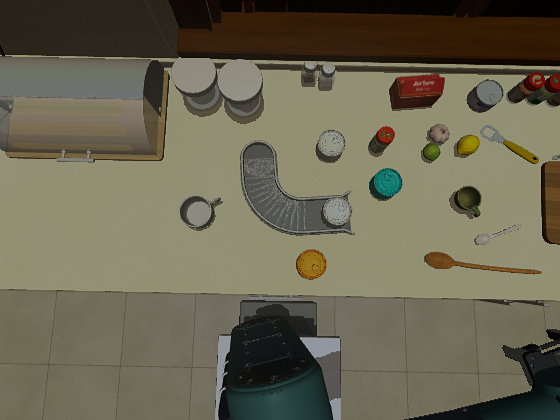

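View pics/side0.png

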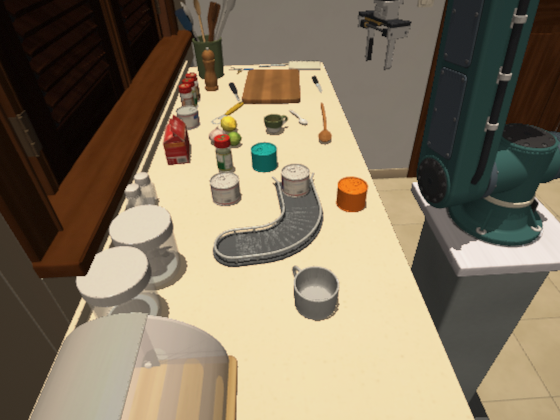

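The top view shows:
- **Target:** white tin in the tray's open end, (337,211).
- **Look-alikes:** white spare tin outside at (331,145), turquoise (387,183), orange (311,264).
- **Tray:** closed end at (258,150), open end at (350,215). The mug is at (197,212) and the spice jar at (383,138).

The white tin at (337,211) stands between the rails, so I choose that one. Next I'll fit the tray and check the choice in a crop.

```bash
cat > h.py <<'E'
from bench import *
import cv2,numpy as np
from scipy.optimize import minimize,least_squares
def proj(n,P):
    m=camera_model(n);T=np.array(m["camera_from_world"]);K=np.array(m["camera_matrix"])
    d=np.array(m.get("dist",np.zeros(5)))
    p=np.atleast_2d(P)@T[:3,:3].T+T[:3,3]; q=p*[1,-1,-1]; q=q@K.T
    return q[:,:2]/q[:,2:]
def back(n,uv,z):
    m=camera_model(n);T=np.array(m["camera_from_world"]);K=np.array(m["camera_matrix"])
    d=np.linalg.inv(K)@[uv[0],uv[1],1]; d=T[:3,:3].T@(d*[1,-1,-1]); c=-T[:3,:3].T@T[:3,3]
    return c+d*(z-c[2])/d[2]
def mid(off=0,n=20):
    a=np.linspace(np.pi,np.pi/2,n); r=115+off
    return np.r_[[[-r/1000,-.125]],np.c_[r*np.cos(a),r*np.sin(a)]/1000,[[.0545,r/1000]]]
def outline(w=52):
    b=np.linspace(np.pi/2,-np.pi/2,16)
    cap=np.c_[54.5+w*np.cos(b),115+w*np.sin(b)]/1000
    return np.r_[mid(w),cap,mid(-w)[::-1]]
def tw(t,P,z):
    c,s=np.cos(t[2]),np.sin(t[2]); P=np.atleast_2d(P)
    return np.c_[P@np.array([[c,s],[-s,c]])+t[:2],np.full(len(P),z)]
E
cat > fit.py <<'E'
from h import *
out={}
for n in("top","side"):
    im=cv2.imread(f"pics/{n}0.png"); g=im.max(2)
    t0=[*back("top",(300,165),0)[:2],0] if n=="top" else out["top"]
    M=(cv2.GaussianBlur(g,(3,3),0)<150).astype(np.float32)
    W=np.zeros_like(M); R=cv2.dilate(cv2.fillPoly(np.zeros(M.shape,np.uint8),[np.int32(proj(n,tw(t0 if n=="side" else [*t0[:2],0],outline(52),.006)))],1),np.ones((41,41)))
    W=R.astype(np.float32)
    tc=(337,211) if n=="top" else (295,181)
    cv2.circle(W,tc,24,0,-1); 
    for c in ([(331,145),(311,264),(197,212),(387,183)] if n=="top" else [(225,190),(352,195),(316,292),(264,157)]): cv2.circle(W,c,26,0,-1)
    def cost(t):
        A=np.zeros(M.shape,np.uint8)
        cv2.fillPoly(A,[np.int32(np.round(proj(n,tw(t,outline(52),.006))*16))],1,shift=4)
        return float((W*abs(A-M)).sum())
    best=min((minimize(cost,[t0[0],t0[1],t0[2]+a],method="Nelder-Mead",options=dict(initial_simplex=np.array([t0[0],t0[1],t0[2]+a])+np.array([[0,0,0],[.03,0,0],[0,.03,0],[0,0,.2]]))) for a in(-.25,-.1,0,.1,.25)),key=lambda r:r.fun)
    t=best.x; out[n]=t; print(n,t.round(4),best.fun,(W*M).sum())
    v=cv2.resize(im,None,fx=4,fy=4,interpolation=cv2.INTER_CUBIC)
    for z,w,c in((.006,52,(0,255,0)),(.024,45,(0,0,255))): cv2.polylines(v,[np.int32(proj(n,tw(t,outline(w),z))*4+1.5)],0,c,1)
    x,y=(225,120) if n=="top" else (200,140)
    cv2.imwrite(f"pics/fit_{n}.png",v[y*4:(y+135)*4,x*4:(x+170)*4])
E
python3 fit.py
```

```text
top [ 0.5971  0.008  -0.2811] 7586.0 13095.0
side [ 0.581  -0.0483  0.0848] 917.0 4417.0
```

View pics/fit_top.png

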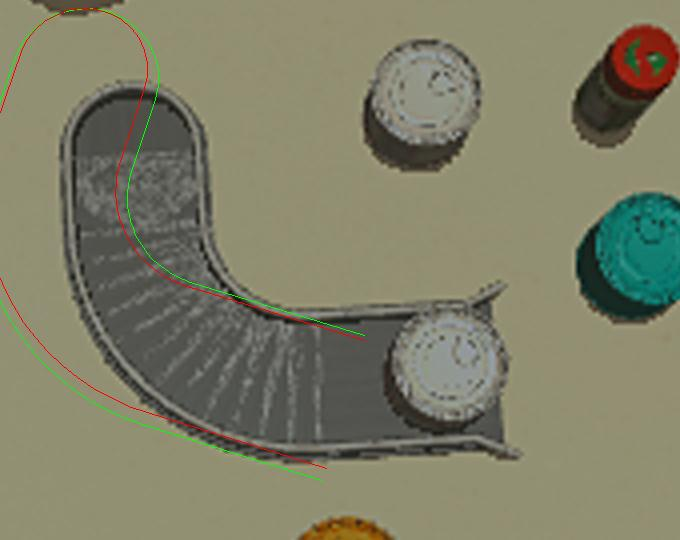

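View pics/fit_side.png

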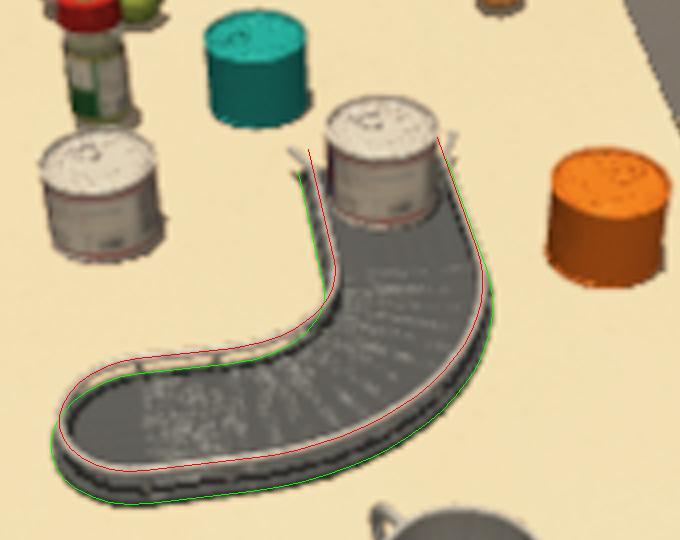

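The crop confirms the white tin stands between the rails, with its lid centre at about (336.7,211.5) in the top view. The side fit matches the floor and rails well. The top fit failed on its brightness threshold, so I'll redo it starting from the side pose.

```bash
sed -i 's/<150)/<(105 if n=="top" else 150))/; s/t0=\[.*$/t0=[.581,-.0483,.0848]/; s/t0 if n=="side" else \[\*t0\[:2\],0\]/t0/' fit.py; python3 fit.py
python3 - <<'E'
from h import *
t=np.array([.581,-.0483,.0848]);c,s=np.cos(t[2]),np.sin(t[2])
R=np.array([[c,-s],[s,c]])
for n,uv in(("top",(336.7,211.5)),("side",(200+382/4,140+128/4)),):
    p=back(n,uv,.064);print(n,p.round(4),((p[:2]-t[:2])@R).round(4))
print("spare",back("top",(225+425/4,120+95/4),.058))
print("home",tw(t,[.059,.115],.035))
E
```

```text
top [ 0.5804 -0.053   0.1067] 620.0 3752.0
side [ 0.581  -0.0482  0.0855] 388.0 3888.0
top [ 0.4723 -0.143   0.064 ] [-0.1163 -0.0852]
side [ 0.4737 -0.1391  0.064 ] [-0.1147 -0.0814]
spare [ 0.65621999 -0.13020366  0.058     ]
home [[0.63004768 0.07128397 0.035     ]]
```

```bash
cat > plan.py <<'E'
from h import *
T=np.array([.5807,-.0503,.095])
def at(s,so):
    "world TCP pose (x,y,heading) when the tin centre is at arc length s (mm; 0 = bend start) with standoff so (mm)"
    L=115*np.pi/2
    if s<0:p,h=(-115,s),np.pi/2
    elif s<L:
        a=np.pi-s/115;p,h=(115*np.cos(a),115*np.sin(a)),a-np.pi/2
    else:p,h=(s-L,115),0
    p=np.array(p)-so*np.array([np.cos(h),np.sin(h)])
    return np.r_[tw(T,p/1000,0)[0,:2],h+T[2]]
def rows(W):
    o=get_obs();p=o["tool_pos"];y=o["ee_rot"][2]
    for w in W:
        d=np.array(w[:3])-p;c,s=np.cos(y),np.sin(y)
        print(np.round([100*(c*d[0]+s*d[1]),100*(s*d[0]-c*d[1]),-100*d[2],np.degrees((y-w[3]+np.pi)%(2*np.pi)-np.pi)],2).tolist())
def path(S,so=45.5,z=.036):
    rows([(*at(s,so)[:2],z,at(s,so)[2]) for s in S])
E
python3 - <<'E'
from plan import *
print("turq",back("top",(387,182),.058)[:2],"orange",back("top",(311,262),.058)[:2])
print(at(-83,75)); a=at(-83,75); rows([(a[0],a[1],.2,a[2])]);print(get_obs()["ee_rot"])
E
```

```text
turq [ 0.55448556 -0.27691631] orange [ 0.3420486  -0.07792667]
[ 0.48120598 -0.21849614  1.66579633]
[37.97, -18.2, 1.85, -75.8]
[-3.13967829e+00 -1.77963564e-04  3.42826919e-01]
```

Request:
servo_tool:
  targets:
    - [4.7,-2.3,1,-9.5]
    - [9.5,-4.6,1.5,-19]
    - [14.3,-6.8,1.8,-28.5]
    - [19,-9,1.8,-38]
    - [23.8,-11.4,1.8,-47.5]
    - [28.5,-13.7,1.8,-57]
    - [33.2,-16,1.8,-66.5]
    - [38,-18.2,1.8,-75.8]
  claw: 255

```text
time: 1.1
tool_pos: [0.4824, -0.2174, 0.201]
ee_rot: [-3.141, -0.0, 1.671]
wrist_force: [0.6, -1.3, 0.8]
width: 0.0178
finger_force: 0.0
```

Run:
```python
from plan import *
o=get_obs();print(o["time"],o["tool_pos"],o["ee_rot"],o["width"])
a=at(-83,75); rows([(a[0],a[1],.036,a[2])])
```

```text
1.1 [ 0.48236046 -0.21737206  0.20103695] [-3.14103122e+00 -1.33801411e-04  1.67108986e+00] 0.01775358061442455
[-0.1, -0.13, 16.5, 0.3]
```

Request:
servo_tool:
  targets:
    - [-0.1,-0.1,4,0.3]
    - [-0.1,-0.1,8,0.3]
    - [-0.1,-0.1,12,0.3]
    - [-0.1,-0.1,14.5,0.3]
    - [-0.1,-0.1,16,0.3]
    - [-0.1,-0.1,16.5,0.3]
    - [-0.1,-0.1,16.5,0.3]

```text
time: 1.98
tool_pos: [0.4811, -0.2202, 0.037]
ee_rot: [3.141, 0.001, 1.66]
wrist_force: [0.6, -1.1, -0.5]
width: 0.0008
finger_force: 0.0
```

Run:
```python
from plan import *
im=snapshot("side");v=cv2.resize(im[90:290,180:400],None,fx=3,fy=3,interpolation=cv2.INTER_CUBIC);cv2.imwrite("pics/a.png",v)
path([-105,-95,-88,-82,-76,-70,-64,-58])
```

```text
[0.95, -0.0, 0.16, -0.31]
[1.95, -0.01, 0.16, -0.31]
[2.65, -0.01, 0.16, -0.31]
[3.25, -0.02, 0.16, -0.31]
[3.85, -0.02, 0.16, -0.31]
[4.45, -0.02, 0.16, -0.31]
[5.05, -0.03, 0.16, -0.31]
[5.65, -0.03, 0.16, -0.31]
```

View pics/a.png

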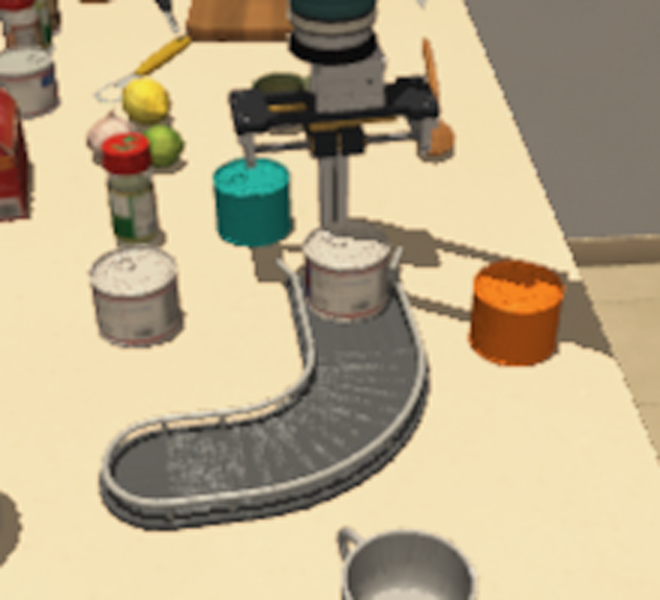

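The closed fingers are standing behind the tin, at crop (333,190), centred on it at (347,270), and they touch nothing else. I'll start pushing.

Request:
servo_tool:
  targets:
    - [0.9,0,0.1,0]
    - [1.8,0,0.1,0]
    - [2.5,0,0.1,0]
    - [3.1,0,0.1,0]
    - [3.7,0,0.1,0]
    - [4.3,0,0.1,0]
    - [4.9,0,0.1,0]
    - [5.5,0,0.1,0]

```text
time: 3.02
tool_pos: [0.4759, -0.1651, 0.0357]
ee_rot: [3.141, 0.001, 1.66]
wrist_force: [0.6, -1.7, 1.5]
width: 0.0005
finger_force: 1.1
```

Run:
```python
from plan import *
im=snapshot("side");cv2.imwrite("pics/b.png",cv2.resize(im[90:290,180:400],None,fx=3,fy=3,interpolation=cv2.INTER_CUBIC))
path(range(-54,-5,6))
```

```text
[0.41, 0.02, -0.04, -0.29]
[1.01, 0.02, -0.04, -0.29]
[1.61, 0.02, -0.04, -0.29]
[2.21, 0.01, -0.04, -0.29]
[2.81, 0.01, -0.04, -0.29]
[3.41, 0.01, -0.04, -0.29]
[4.01, 0.0, -0.04, -0.29]
[4.61, 0.0, -0.04, -0.29]
[5.21, -0.0, -0.04, -0.29]
```

View pics/b.png

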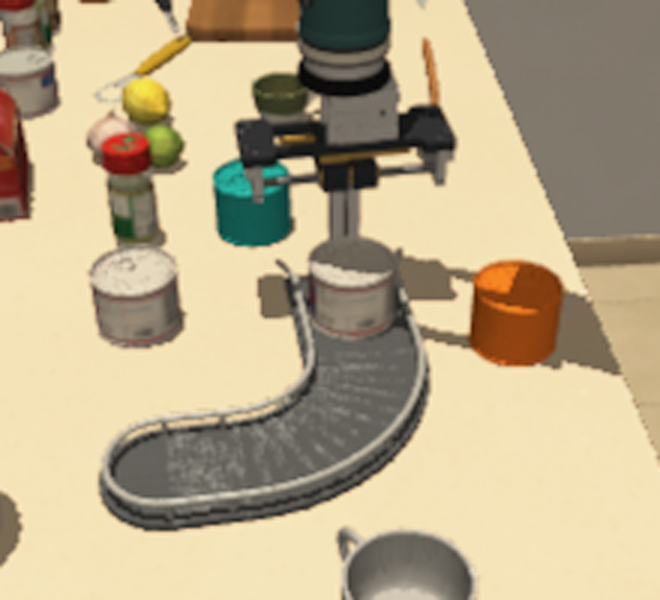

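The tin is upright and sliding, now at crop (353,285). I'll carry on pushing.

Request:
servo_tool:
  targets:
    - [0.6,0,0,-0.2]
    - [1.2,0,0,-0.3]
    - [1.8,0,0,-0.3]
    - [2.4,0,0,-0.3]
    - [3,0,0,-0.3]
    - [3.6,0,0,-0.3]
    - [4.2,0,0,-0.3]
    - [4.8,0,0,-0.3]

```text
time: 4.08
tool_pos: [0.4715, -0.1171, 0.0356]
ee_rot: [3.141, 0.0, 1.666]
wrist_force: [0.4, -1.7, 2.8]
width: 0.0006
finger_force: 1.5
```

Run:
```python
from plan import *
path([-4,2,8,14,20,26,32,38,44])
```

```text
[0.67, 0.0, -0.04, -0.0]
[1.27, -0.07, -0.04, 0.99]
[1.88, -0.29, -0.04, 3.98]
[2.5, -0.46, -0.04, 6.97]
[3.13, -0.61, -0.04, 9.96]
[3.76, -0.72, -0.04, 12.95]
[4.4, -0.81, -0.04, 15.94]
[5.05, -0.85, -0.04, 18.93]
[5.69, -0.86, -0.04, 21.92]
```

Request:
servo_tool:
  targets:
    - [0.65,0,0,0]
    - [1.25,-0.05,0,1]
    - [1.9,-0.3,0,4]
    - [2.5,-0.45,0,7]
    - [3.15,-0.6,0,10]
    - [3.75,-0.7,0,13]
    - [4.4,-0.8,0,16]
    - [5.05,-0.85,0,19]

```text
time: 5.08
tool_pos: [0.458, -0.0678, 0.0355]
ee_rot: [-3.142, 0.001, 1.332]
wrist_force: [1.5, -4.2, 2.3]
width: 0.0005
finger_force: 1.7
```

Run:
```python
from plan import *
im=snapshot("side");cv2.imwrite("pics/c.png",cv2.resize(im[90:290,180:400],None,fx=3,fy=3,interpolation=cv2.INTER_CUBIC))
path(range(44,93,6))
```

```text
[0.53, -0.15, -0.06, 2.75]
[1.15, -0.34, -0.06, 5.74]
[1.77, -0.5, -0.06, 8.73]
[2.4, -0.63, -0.06, 11.72]
[3.04, -0.73, -0.06, 14.71]
[3.68, -0.79, -0.06, 17.7]
[4.33, -0.81, -0.06, 20.69]
[4.97, -0.81, -0.06, 23.68]
[5.62, -0.77, -0.06, 26.67]
```

View pics/c.png

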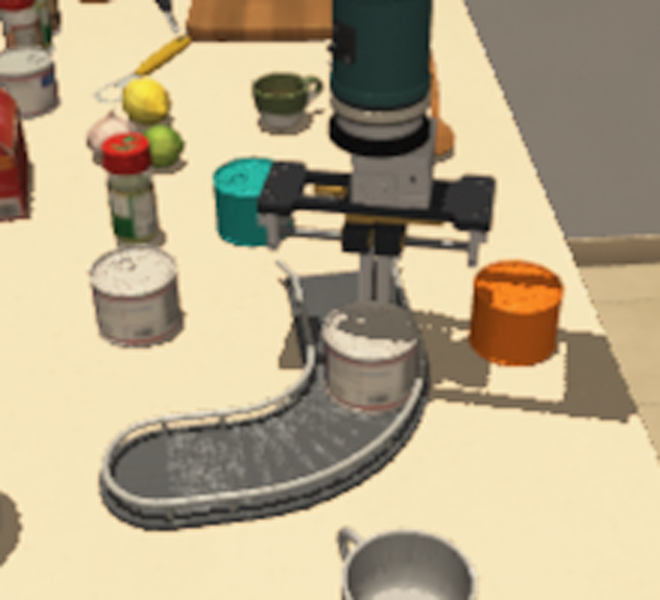

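The tin is entering the bend upright at crop (370,355), with the fingers square behind it and the outer rail guiding it.

Request:
servo_tool:
  targets:
    - [0.55,-0.15,0,2.8]
    - [1.15,-0.35,0,5.8]
    - [1.75,-0.5,0,8.7]
    - [2.4,-0.6,0,11.7]
    - [3.05,-0.7,0,14.7]
    - [3.7,-0.8,0,17.7]
    - [4.3,-0.8,0,20.7]
    - [4.95,-0.8,0,23.7]

```text
time: 6.12
tool_pos: [0.4611, -0.0181, 0.0352]
ee_rot: [-3.14, 0.002, 0.919]
wrist_force: [-1.9, -4.7, 3.6]
width: 0.0004
finger_force: 2.0
```

Run:
```python
from plan import *
path(range(92,135,6))
```

```text
[0.76, -0.26, -0.08, 3.05]
[1.38, -0.45, -0.08, 6.04]
[2.0, -0.61, -0.08, 9.03]
[2.64, -0.73, -0.08, 12.02]
[3.27, -0.82, -0.08, 15.01]
[3.92, -0.88, -0.08, 18.0]
[4.56, -0.9, -0.08, 20.99]
[5.21, -0.89, -0.08, 23.98]
```

Request:
servo_tool:
  targets:
    - [0.75,-0.25,-0.1,3]
    - [1.4,-0.45,-0.1,6]
    - [2,-0.6,-0.1,9]
    - [2.65,-0.75,-0.1,12]
    - [3.25,-0.8,-0.1,15]
    - [3.9,-0.9,-0.1,18]
    - [4.55,-0.9,-0.1,21]
    - [5.2,-0.9,-0.1,24]

```text
time: 7.12
tool_pos: [0.4845, 0.029, 0.0354]
ee_rot: [-3.14, 0.004, 0.5]
wrist_force: [-2.2, -4.1, 1.0]
width: 0.0006
finger_force: 1.6
```

Run:
```python
from plan import *
im=snapshot("side");cv2.imwrite("pics/d.png",cv2.resize(im[90:290,180:400],None,fx=3,fy=3,interpolation=cv2.INTER_CUBIC))
path(range(140,185,6))
```

```text
[0.6, -0.11, -0.06, 2.92]
[1.22, -0.3, -0.06, 5.91]
[1.84, -0.46, -0.06, 8.9]
[2.47, -0.58, -0.06, 11.89]
[3.11, -0.68, -0.06, 14.88]
[3.76, -0.73, -0.06, 17.87]
[4.4, -0.76, -0.06, 20.86]
[5.02, -0.7, -0.06, 23.17]
```

View pics/d.png

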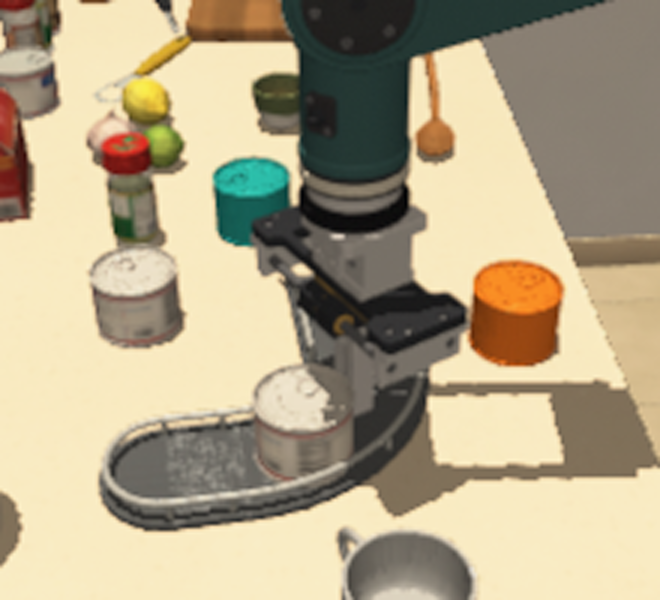

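The tin is upright at crop (303,420), most of the way round the bend.

Request:
servo_tool:
  targets:
    - [0.6,-0.1,-0.1,3]
    - [1.2,-0.3,-0.1,6]
    - [1.85,-0.45,-0.1,9]
    - [2.45,-0.6,-0.1,12]
    - [3.1,-0.7,-0.1,15]
    - [3.75,-0.75,-0.1,18]
    - [4.4,-0.75,-0.1,21]
    - [5,-0.7,-0.1,23.2]

```text
time: 8.18
tool_pos: [0.5246, 0.0594, 0.0361]
ee_rot: [-3.141, 0.006, 0.097]
wrist_force: [-2.8, -1.9, -0.2]
width: 0.0005
finger_force: 1.4
```

Run:
```python
from plan import *
path([187,192,197,202,207,212,217,221,225,230,115*np.pi/2+59])
```

```text
[0.63, -0.05, 0.01, 0.09]
[1.13, -0.05, 0.01, 0.09]
[1.63, -0.05, 0.01, 0.09]
[2.13, -0.05, 0.01, 0.09]
[2.63, -0.05, 0.01, 0.09]
[3.13, -0.05, 0.01, 0.09]
[3.63, -0.05, 0.01, 0.09]
[4.03, -0.05, 0.01, 0.09]
[4.43, -0.04, 0.01, 0.09]
[4.93, -0.04, 0.01, 0.09]
[5.9, -0.04, 0.01, 0.09]
```

Request:
servo_tool:
  targets:
    - [0.6,0,0,0]
    - [1.2,0,0,0]
    - [1.8,0,0,0]
    - [2.4,0,0,0]
    - [3,0,0,0]
    - [3.6,0,0,0]
    - [4.2,0,0,0]
    - [4.7,0,0,0]

```text
time: 9.18
tool_pos: [0.574, 0.0636, 0.0375]
ee_rot: [3.141, 0.0, 0.097]
wrist_force: [-0.5, -0.7, -0.6]
width: 0.0003
finger_force: 0.6
```

Request:
servo_tool:
  targets:
    - [0.2,0,0,0]
    - [0.4,0,0,0]
    - [0.6,0,0,0]
    - [0.8,0,0,0]

```text
time: 9.68
tool_pos: [0.5813, 0.0641, 0.0375]
ee_rot: [3.141, 0.001, 0.097]
wrist_force: [-4.2, -2.3, 1.6]
width: 0.0002
finger_force: 1.7
```

Run:
```python
from plan import *
print(get_obs()["wrist_force"])
im=snapshot("side");cv2.imwrite("pics/e.png",cv2.resize(im[90:290,180:400],None,fx=3,fy=3,interpolation=cv2.INTER_CUBIC))
path([115*np.pi/2+59])
```

```text
[-4.15071739 -2.30834306  1.60627194]
[0.18, -0.13, 0.15, 0.09]
```

View pics/e.png

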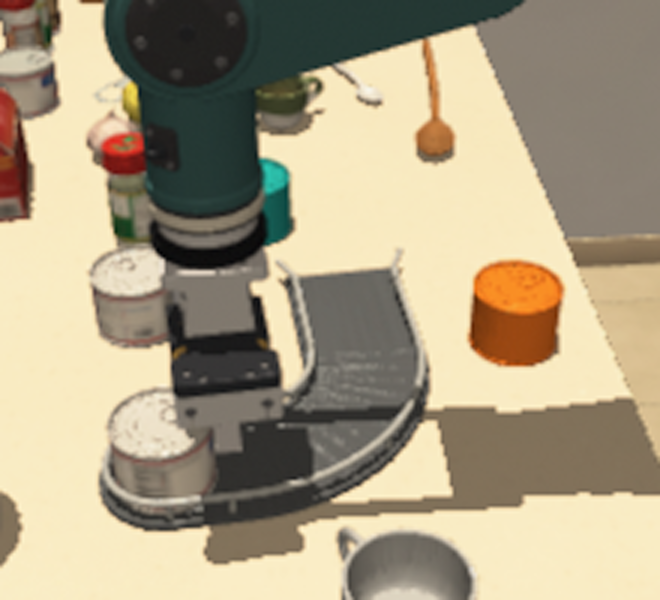

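The tin is at crop (160,440), almost against the closed end, and the spare tin hasn't moved. I'll nudge in 1 mm steps until the force rises.

Request:
servo_tool:
  targets:
    - [0.1,0,0,0]
    - [0.2,0,0,0]
    - [0.2,0,0,0]

```text
time: 10.1
tool_pos: [0.5823, 0.0638, 0.0376]
ee_rot: [3.14, 0.003, 0.097]
wrist_force: [-6.0, -2.6, 3.1]
width: 0.0003
finger_force: 3.1
```

Request:
servo_tool:
  targets:
    - [0.1,0,0,0]
    - [0.2,0,0,0]
    - [0.2,0,0,0]

```text
time: 10.48
tool_pos: [0.5828, 0.0635, 0.0375]
ee_rot: [3.14, 0.007, 0.097]
wrist_force: [-10.0, -5.4, 6.5]
width: 0.0005
finger_force: 5.2
```

The tool has stopped and the force is rising, so the tin is against the end. It sits slightly to the +y side of the apex. I'll ease it sideways about 2 mm, then back off.

Request:
servo_tool:
  targets:
    - [0,0.1,0,0]
    - [0,0.2,0,0]
    - [0.05,0.25,0,0]
    - [0.05,0.25,0,0]

```text
time: 10.98
tool_pos: [0.5838, 0.0618, 0.0375]
ee_rot: [3.141, 0.006, 0.097]
wrist_force: [-8.9, -2.4, 5.8]
width: 0.0001
finger_force: 4.7
```

Request:
servo_tool:
  targets:
    - [-0.3,0,0,0]
    - [-1.5,0,0,0]
    - [-3,0,0,0]
    - [-4,0,0,0]
    - [-4,0,-4,0]
    - [-4,0,-9,0]
    - [-7,0,-14,0]
    - [-12,0,-16,0]

```text
time: 11.98
tool_pos: [0.4683, 0.0508, 0.2015]
ee_rot: [3.141, -0.008, 0.097]
wrist_force: [0.0, -0.0, 0.4]
width: 0.0001
finger_force: 0.0
```

Run:
```python
from plan import *
v=[]
for n,(x,y) in(("side",(190,120)),("top",(225,120))):
    im=snapshot(n);k=cv2.resize(im,None,fx=4,fy=4,interpolation=cv2.INTER_CUBIC)
    h=tw(T,[.059,.115],.064)[0];a=np.linspace(0,6.3,50)
    cv2.polylines(k,[np.int32(proj(n,h+.0375*np.c_[np.cos(a),np.sin(a),0*a])*4+1.5)],1,(0,0,255),1)
    v.append(k[y*4:y*4+560,x*4:x*4+400])
cv2.imwrite("pics/f.png",np.hstack(v))
```

```text
(no output)
```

View pics/f.png

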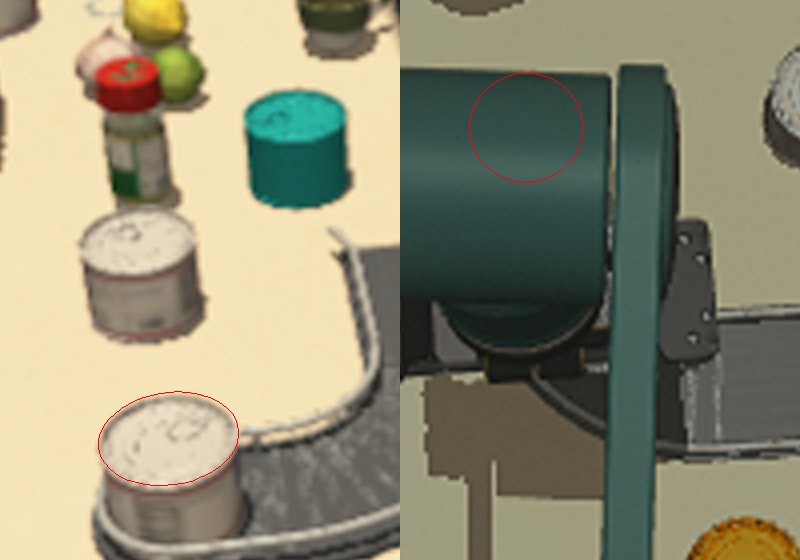

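The tin is upright at the closed end, within about 1–2 mm of the predicted home outline. The spare tin hasn't moved and the gripper is clear, so I'm handing it in.

```bash
python3 -c "
from bench import *
print(close_job())"
```

```text
the job is handed in; nothing more can be done
None
```

I pushed the tin along the tray, round the bend and home against the closed end; it is upright, the spare tin hasn't moved, the gripper is clear, and the job is handed in at about 12 s.

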